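# Show the lapping job by pointing

### The job

Show the new hand the lapping job by pointing, with the fingertips straight above each thing and only a finger's width or two off it: first at the brass slide knob that stands on the frosted glass jar lid, next at the free end of the rig's tapered steel arbor where that knob will go, last at the middle of the dark wooden handle of the red crank, pausing for two seconds over each. Touch and shift nothing at all, and do not dip down over the spare knob standing on the bare bench. Finish by raising the hand well clear of everything, at least a hand's breadth and a half.

Things in the scene. Friction and masses are not known exactly. Their poses are not given: they have to be found in the camera images.
- knob_top (a point): Centre of the top of the brass slide knob to point at: a waisted turned knob 18 mm across and 25 mm tall, standing upright on the 12 mm thick lid, so this point lies about 37 mm above the bench. z is up. Loose.
- spare_knob_top (a point): Centre of the top of the spare brass slide knob, of the same shape (18 mm across, 25 mm tall), standing upright on the bare bench, its top 25 mm up. Not to be pointed at. z is up. Loose.
- lid: Frosted pale glass jar lid lying flat, a disc 90 mm across and 12 mm thick; origin at the centre of its underside. It lies on the left or the right of the bench and the knob stands near its middle. Loose.
- rig: Hand-cranked lapping rig, fixed: green iron base 100 x 200 x 16 mm, two green bearing pedestals up to 136 mm high (144 mm with their brass oil cups), a steel spindle along its own y axis 110 mm above the bench. Red crank at its +y end (to the robot's left), dark chuck (42 mm across) and tapered arbor at its -y end. Origin at the centre of the base's underside, z up. It stands turned by up to about 11 degrees.
- arbor_end (a point): On the axis of the tapered steel arbor, 8 mm short of its free end, 110 mm above the bench. The arbor is level, 60 mm long, 14 mm thick at the free end and 20 mm at the chuck, so its upper side is about 7 mm above this point.
- crank_handle (a point): Centre of the crank's dark wooden handle: a level cylinder 24 mm thick and 60 mm long along the rig's y axis, 70 mm out from the spindle axis. Its upper side is 12 mm above this point, and nothing is above it. It turns with the crank, and it always starts in the upper half of the turn, 150 to 180 mm above the bench.
- crank (a joint): Angle of the crank (rad): 0 with the handle straight up, positive leaning to the rig's +x (away from the robot). Starts between -0.9 and 0.9, and stays where it is unless pushed.
- brace: Silver-plated trumpet bell brace, bystander: a rod with two flat feet, 56 x 30 x 14 mm, lying on the bench between the robot and the rig; origin at the centre of its underside. Loose.
- straightedge: Steel straightedge, bystander: 30 x 300 x 5 mm, lying flat behind the rig, as the robot sees it; origin at the centre of its underside, length along its y. Loose.
- compound_tin: Closed blue tin, bystander: 60 mm across, 50 mm tall, standing far right behind the rig; origin at the centre of its underside. Loose.
- screwdriver: Screwdriver, bystander, lying far left behind the rig, under 40 mm high. Loose.

How it is judged:
On the way, in this order (a step that is already met when the one before it is completed fails the run):
1. point at the knob on the glass lid, from just above, and stay 1.5 s (horizontal distance between the grasp point and knob_top below 0.022 m and distance between the grasp point and knob_top below 0.075 m), for 1.5 s.
2. point at the free end of the arbor, from just above, and stay 1.5 s (horizontal distance between the grasp point and arbor_end below 0.025 m and distance between the grasp point and arbor_end below 0.082 m), for 1.5 s.
3. point at the crank's wooden handle, from just above, and stay 1.5 s (horizontal distance between the grasp point and crank_handle below 0.028 m and distance between the grasp point and crank_handle below 0.087 m), for 1.5 s.
At the end, for the whole second after the job is handed in: The grasp point is more than 11 cm from both knobs, the arbor's end and the crank handle; every loose thing and the crank handle are within 6 mm of where they began, and the crank is at rest (distance between the grasp point and knob_top above 0.11 m and distance between the grasp point and arbor_end above 0.11 m and distance between the grasp point and crank_handle above 0.11 m and distance between the grasp point and spare_knob_top above 0.11 m and distance of each of lid, brace, straightedge, compound_tin, screwdriver, knob_top, spare_knob_top, crank_handle from where it was at the start of the episode below 0.006 m and velocity of joint crank between -0.05 and 0.05 rad/s); the robot touches nothing.
It fails at once if the hand or the arm touches anything (contact force between any of the fingers, the arm and anything else above 0.3 N).
It fails at once if a loose thing or the crank handle is shifted, lifted or carried by more than 8 mm (distance of any of knob_top, spare_knob_top, crank_handle, lid, brace, straightedge, compound_tin, screwdriver from where it was at the start of the episode above 0.008 m).
It fails at once if the hand dips down over the spare knob (horizontal distance between the grasp point and spare_knob_top below 0.03 m and distance between the grasp point and spare_knob_top below 0.07 m).
It also fails if it takes over 64 s, if anything falls off the work surface, if the arm or the gripper's body presses on something with over 40 N, if the wrist force passes 120 N, or if a joint passes its speed limit or range.

### The arm

A 6-joint arm with a two-finger parallel gripper is mounted at the origin on the work surface. World frame = base frame: x ahead of the robot, y to its left, z up, the work surface at z = 0. Lengths are in m, angles in rad, forces in N, time in s.
With the tool pointing down it reaches from about 0.25 to 0.725 m from the base axis. Payload 9.7 kg.
Tool frame: the origin (TCP) lies between the finger pads; the fingertips stand 22 mm ahead of it and the grasp point (between the pads) lies 3 mm ahead of it; y points along the fingers, z is the direction in which the jaws open and shut, and the axes are right-handed (so a half turn about y gives the same grasp; the last joint's range is limited). The gripper opens to 85 mm and grips with 20 to 120 N. Pads are 22 mm wide; open, the fingers measure 114 mm over their backs; the gripper's body (76 mm by 85 mm) begins 54 mm behind the grasp point. The pads swing forward as they close: fully open they stand 13 mm farther back than shut.
Start: joints at [1.122, 0.087, 0.176, 1.66, 0, 1.571], TCP at [0.239, 0.496, 0.253] pointing down, gripper open.
Joint ranges: [-3.13, 3.13], [-0.85, 1.81], [-1.15, 1.24], [-2.2, 2.28], [-1.44, 1.52], [-3.14, 3.14]. Speed limits (rad/s): [2.22, 2.22, 2.57, 3.14, 3.14, 3.14].

### API

Orientations are given as a rotation vector (axis times angle).
In Python, from rig import telemetry, cams, robot gives the robot as it stands.
- The arm moves only by the shell command python3 -m jog 'ROWS' [FORCE]. ROWS is JSON, a list of rows, each an object of numbers: "dx", "dy", "dz": the shift along the tool's x, y, z in mm; "rx", "ry", "rz": the turn, a rotation vector about the tool's x, y, z in degrees; "hand": the finger opening in mm, from 0 to 85.4. In form: [{"dx": .., "dy": .., "dz": .., "rx": .., "ry": .., "rz": .., "hand": ..}, ...]. A call has exactly 8 rows; each row shifts and turns the pose as measured when the row begins, along the tool's axes as they then stand; what a row does not reach is not made up. A row lasts 1/12 s, in which the tool goes at most 41.7 mm and 7.16 degrees, less where a joint would pass 70% of its speed; a pose out of reach is approached as far as the arm can. A call is refused whole if a number of a shift passes 41.7 or a number of a turn 7.16, either way. A call with a gripper value outside its range is refused whole. The fingers move at their own pace and stop on an object; FORCE is the grip in N (left out, the last holds). Time passes only in rows, so rows that do not move let the fingers close, or fill a call up. It gives the time, the measured TCP pose, the force and the opening at its end, in the units of the state.
- telemetry.get_obs(): the state, without advancing time (a new reading comes with each control period).
- cams.capture(name): name is "scene" or "top" or "wrist"; returns the picture (400x640x3 uint8, red, green, blue); there is no depth.
- cams.get_calibration(name): a dict with "fx", "fy", "cx", "cy" (pixels), "dist" ([k1, k2, p1, p2, k3] as OpenCV has them; the pictures are not rectified), "origin" and "rotation" of the camera in the world; the wrist camera has in their place "tool_from_camera" (4x4, takes a point from camera to tool coordinates, whose origin is the TCP and whose axes are the tool frame's). Camera axes: x right, y down, z forward; pixel columns grow to the right and rows downward; lengths in m; the calibration is good to about 2 mm. A picture is of the moment at which its call begins: read the wrist's pose just before it. get_calibration takes no time and is no camera call.
- robot.close_job(): hands the job in, once; it reports no verdict.
The state is a dict: "time_s": time; "qpos": joint angles; "joint_vel": joint speeds; "joint_efforts": joint torques, N m; "tool_pos": TCP position; "ee_rot": TCP orientation; "ft_force": force on the tool from outside, world axes, zero at the start; "ft_torque": the same for the moment, N m; "grip_width": opening from 0.0 (shut) to 1.0 (fully open).
Only numpy, scipy, OpenCV 4.12 (cv2) and the standard library are available. Lean on these libraries where they do the work, as an engineer would, in place of code of your own. Each camera call takes 0.05 s, during which the arm holds its last target. There are 200 camera calls.

## Working session

There is one attempt and no reset: what is moved stays moved. The work goes in short steps, Python scripts to look and compute and a shell command to move; the robot and the scene stay as the last step left them, time stands still between calls to the robot, and variables do not carry over. Pictures are saved under pics/ and viewed, about 8 in all and at most 12, crops included, and the job is handed in when it is done.

```bash
mkdir -p pics; ls; python3 - <<'E'
from rig import telemetry,cams
import cv2
o=telemetry.get_obs();print(o)
for n in("scene","top"):
    im=cams.capture(n);cv2.imwrite(f"pics/{n}0.png",im[:,:,::-1]);print(n,cams.get_calibration(n))
print(cams.get_calibration("wrist"))
E
```

```text
pics
{'time_s': 0.0, 'qpos': array([ 1.12202789e+00,  8.74547756e-02,  1.75145660e-01,  1.65981510e+00,
       -1.15633391e-05,  1.57080379e+00]), 'joint_vel': array([-0.00092375,  0.00201232,  0.00059377, -0.00072768,  0.00074127,
       -0.00019046]), 'joint_efforts': array([ 6.71462954e-05, -5.20375943e+01,  4.64816666e+01,  1.59639685e-02,
        1.21993157e-04, -1.16045865e-05]), 'tool_pos': array([0.23853564, 0.49535601, 0.25259189]), 'ee_rot': array([-1.54329671,  0.35221929, -0.35176973]), 'ft_force': array([ 0.42466516, -0.48198479,  0.76548761]), 'ft_torque': array([0.08010159, 0.00502133, 0.00857752]), 'grip_width': 0.9991375837916276}
scene {'fx': 382.8887075200218, 'fy': 382.8887075200218, 'cx': 322.89406460856816, 'cy': 205.75200842741907, 'dist': array([-0.01652809,  0.        ,  0.        ,  0.        ,  0.        ]), 'origin': array([ 1.01165959, -0.63369176,  0.79745487]), 'rotation': array([-2.22608543, -0.67317152,  0.31890171])}
top {'fx': 473.2811835911917, 'fy': 473.2811835911917, 'cx': 321.51321296545143, 'cy': 197.77301259750277, 'dist': array([-0.0274455,  0.       ,  0.       ,  0.       ,  0.       ]), 'origin': array([0.35697392, 0.00356263, 1.18565804]), 'rotation': array([-2.07423552,  2.137385  , -0.23463582])}
{'fx': 294.5545429551937, 'fy': 294.5545429551937, 'cx': 320.977362979666, 'cy': 202.5621388126354, 'dist': array([0.0041488, 0.       , 0.       , 0.       , 0.       ]), 'tool_from_camera': array([[ 2.13958810e-04,  9.60046677e-01,  2.79839832e-01,
        -7.15970149e-02],
       [-7.69146143e-04, -2.79839598e-01,  9.60046461e-01,
        -1.20453445e-01],
       [ 9.99999681e-01, -4.20648126e-04,  6.78542052e-04,
        -1.12062592e-03],
       [ 0.00000000e+00,  0.00000000e+00,  0.00000000e+00,
         1.00000000e+00]])}
```

View pics/scene0.png

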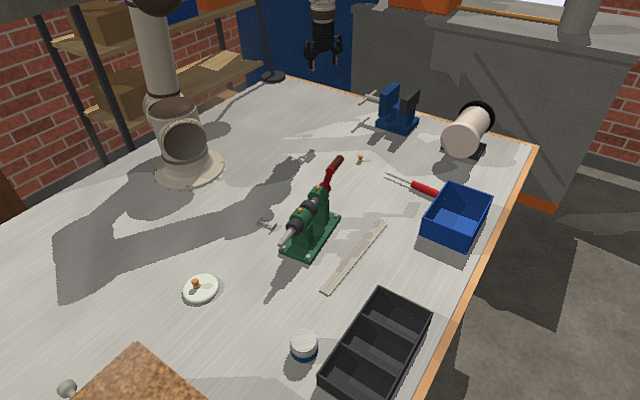

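View pics/top0.png

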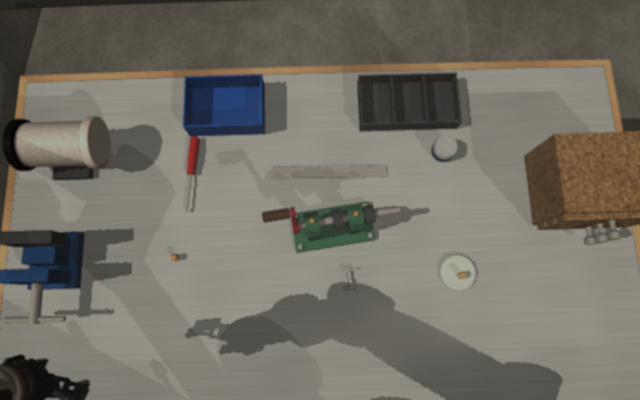

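The lid with its knob is on the right (top ≈462,273), the spare knob on the left (≈174,257), the arbor points right (≈400,212) and the crank handle is at ≈275,215. I'll enlarge both views.

```bash
python3 - <<'E'
import cv2,numpy as np
t=cv2.imread("pics/top0.png");s=cv2.imread("pics/scene0.png")
c=lambda im,x,y,w,h,k:cv2.resize(im[y:y+h,x:x+w],None,fx=k,fy=k,interpolation=cv2.INTER_CUBIC)
a=c(t,250,180,200,75,4)      # top rig
b=np.hstack([c(t,430,245,60,60,5),c(t,150,240,50,60,5)]) 
b=np.hstack([b,np.zeros((300,250,3),np.uint8)])
cv2.imwrite("pics/topc.png",np.vstack([a,b]))
cv2.imwrite("pics/scc.png",np.hstack([c(s,260,140,120,120,5),np.vstack([c(s,175,265,50,50,4),c(s,340,140,50,50,4),np.zeros((200,200,3),np.uint8)])]))
E
```

```text
(no output)
```

View pics/topc.png

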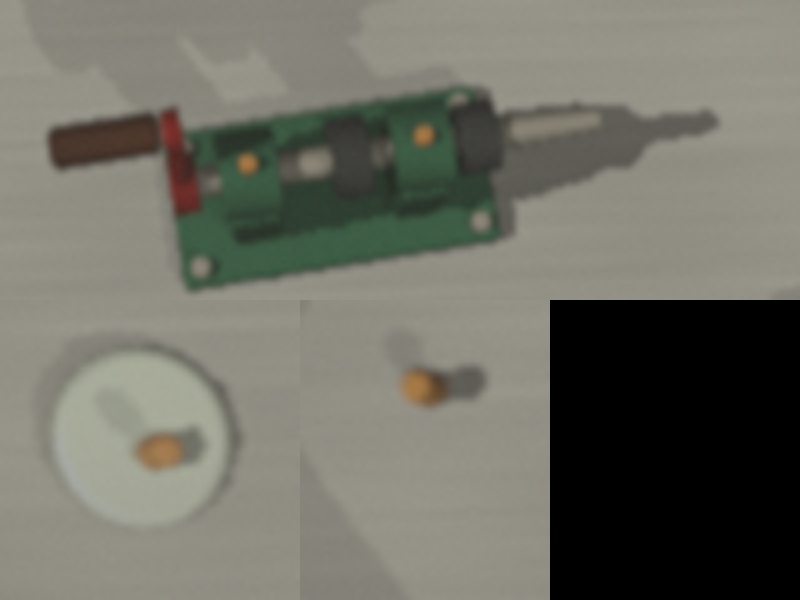

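View pics/scc.png

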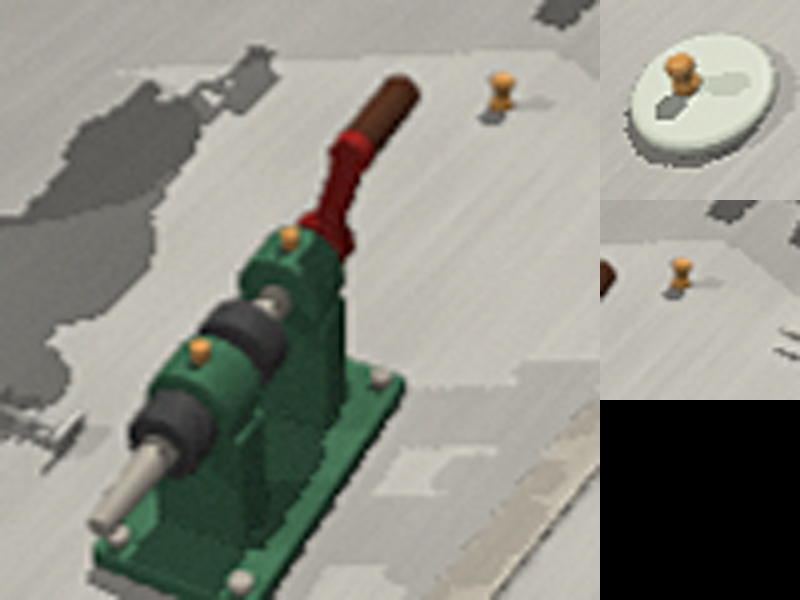

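Readings: knob cap top (464,275.2) / scene (195.5,280); spare (173.4,257.4) / (360.4,155.8); arbor tip (400,209.5) / (280.6,244.4); handle centre (276.3,215.3) / (337.2,162.4). Triangulating.

```bash
cat >h.py <<'E'
import cv2,numpy as np
from rig import telemetry,cams
from scipy.spatial.transform import Rotation as R
def ray(n,uv,o=None):
    c=cams.get_calibration(n);K=np.array([[c['fx'],0,c['cx']],[0,c['fy'],c['cy']],[0,0,1]])
    p=cv2.undistortPoints(np.array([[uv]],float),K,c['dist'])[0,0];d=np.array([*p,1])
    if n=='wrist':
        T=np.eye(4);T[:3,:3]=R.from_rotvec(o['ee_rot']).as_matrix();T[:3,3]=o['tool_pos'];T=T@c['tool_from_camera'];return T[:3,3],T[:3,:3]@d
    return c['origin'],R.from_rotvec(c['rotation']).as_matrix()@d
def atz(r,z): o,d=r;return o+d*(z-o[2])/d[2]
def tri(a,b):
    A=0;B=0;
    for o,d in(a,b):
        d=d/np.linalg.norm(d);P=np.eye(3)-np.outer(d,d);A=A+P;B=B+P@o
    return np.linalg.solve(A,B)
E
python3 - <<'E'
from h import *
np.set_printoptions(precision=4,suppress=True)
for n,t,s,z in[("knob",(464,275.2),(195.5,280),.037),("spare",(173.4,257.4),(360.4,155.8),.025),("arbtip",(400,209.5),(280.6,244.4),.110),("handle",(276.3,215.3),(337.2,162.4),None),("h_out",(262.6,217),(341.4,157),None),("chuckface",(376,213),(291.5,229.5),.11)]:
    a,b=ray("top",t),ray("scene",s);print(n,tri(a,b),*( [atz(a,z),atz(b,z)] if z else []))
from math import *
o=telemetry.get_obs();print(R.from_rotvec(o['ee_rot']).as_matrix())
E
```

```text
knob [ 0.4147 -0.3384  0.0327] [ 0.4126 -0.3395  0.037 ] [ 0.4204 -0.338   0.037 ]
spare [0.4798 0.3687 0.0167] [0.4775 0.3649 0.025 ] [0.4865 0.3598 0.025 ]
arbtip [ 0.5665 -0.1809  0.1097] [ 0.5641 -0.1832  0.11  ] [ 0.569  -0.1787  0.11  ]
handle [0.5493 0.0996 0.1763]
h_out [0.5458 0.1288 0.1763]
chuckface [ 0.559  -0.1257  0.11  ] [ 0.5575 -0.1271  0.11  ] [ 0.5604 -0.1241  0.11  ]
[[ 0.901  -0.0005  0.4339]
 [-0.4339 -0.0011  0.901 ]
 [-0.     -1.     -0.0012]]
```

Heights agree with what's given: knob ≈0.033, arbor 0.110, handle 0.176 (radius ≈69 mm about the spindle). Next is a planner that prints rows for me to type, with the hand closed to point.

```bash
cat >plan.py <<'E'
import sys
from h import *
# plan.py x y z nrows : rows from measured pose to TCP goal, tool down, tool z radial
g=np.array([float(v) for v in sys.argv[1:4]]);N=int(sys.argv[4])
o=telemetry.get_obs();p=o['tool_pos'];M=R.from_rotvec(o['ee_rot'])
a=np.arctan2(g[1],g[0]);z=np.array([np.cos(a),np.sin(a),0]);y=np.array([0,0,-1.]);G=R.from_matrix(np.c_[np.cross(y,z),y,z])
w=(M.inv()*G).as_rotvec();e=np.degrees(w)
print("t",o['time_s'],"p",p.round(4),"q",o['qpos'].round(2),"F",o['ft_force'].round(1),"err",(g-p).round(4),e.round(1),"grip",o['grip_width'])
for k in range(N):
    print((M.inv().apply((g-p)/N)*1000).round(0).astype(int),(e/N).round(1)); M=M*R.from_rotvec(w/N)
E
python3 plan.py .415 -.339 .30 24
```

```text
t 0.1 p [0.2386 0.4954 0.2527] q [1.12 0.09 0.18 1.66 0.   1.57] F [-0.1  0.1  1.1] err [ 0.1764 -0.8344  0.0473] [0.000e+00 1.035e+02 1.000e-01] grip 1.0009237595099865
[ 22  -2 -28] [0.  4.3 0. ]
[ 24  -2 -26] [0.  4.3 0. ]
[ 26  -2 -25] [0.  4.3 0. ]
[ 27  -2 -23] [0.  4.3 0. ]
[ 29  -2 -20] [0.  4.3 0. ]
[ 31  -2 -18] [0.  4.3 0. ]
[ 32  -2 -16] [0.  4.3 0. ]
[ 33  -2 -13] [0.  4.3 0. ]
[ 34  -2 -11] [0.  4.3 0. ]
[35 -2 -8] [0.  4.3 0. ]
[35 -2 -6] [0.  4.3 0. ]
[35 -2 -3] [0.  4.3 0. ]
[36 -2  0] [0.  4.3 0. ]
[35 -2  2] [0.  4.3 0. ]
[35 -2  5] [0.  4.3 0. ]
[35 -2  8] [0.  4.3 0. ]
[34 -2 10] [0.  4.3 0. ]
[33 -2 13] [0.  4.3 0. ]
[32 -2 15] [0.  4.3 0. ]
[31 -2 18] [0.  4.3 0. ]
[29 -2 20] [0.  4.3 0. ]
[28 -2 22] [0.  4.3 0. ]
[26 -2 24] [0.  4.3 0. ]
[24 -2 26] [0.  4.3 0. ]
```

```bash
python3 -m jog '[{"dx":22,"dy":-6,"dz":-28,"ry":4.3,"hand":0},{"dx":24,"dy":-6,"dz":-26,"ry":4.3,"hand":0},{"dx":26,"dy":-6,"dz":-25,"ry":4.3,"hand":0},{"dx":27,"dy":-6,"dz":-23,"ry":4.3,"hand":0},{"dx":29,"dy":-6,"dz":-20,"ry":4.3,"hand":0},{"dx":31,"dy":-6,"dz":-18,"ry":4.3,"hand":0},{"dx":32,"dy":-6,"dz":-16,"ry":4.3,"hand":0},{"dx":33,"dy":-6,"dz":-13,"ry":4.3,"hand":0}]'; python3 plan.py .415 -.339 .30 16
```

```text
t 0.1 p [0.2386 0.4954 0.2527] q [1.12 0.09 0.18 1.66 0.   1.57] F [-0.1  0.1  1.1] err [ 0.1764 -0.8344  0.0473] [0.000e+00 1.035e+02 1.000e-01] grip 1.0009237595099865
[ 33  -3 -42] [0.  6.5 0. ]
[ 37  -3 -38] [0.  6.5 0. ]
[ 41  -3 -34] [0.  6.5 0. ]
[ 45  -3 -29] [0.  6.5 0. ]
[ 48  -3 -24] [0.  6.5 0. ]
[ 50  -3 -18] [0.  6.5 0. ]
[ 52  -3 -12] [0.  6.5 0. ]
[53 -3 -7] [0.  6.5 0. ]
[53 -3 -1] [0.  6.5 0. ]
[53 -3  5] [0.  6.5 0. ]
[52 -3 11] [0.  6.5 0. ]
[50 -3 17] [0.  6.5 0. ]
[48 -3 23] [0.  6.5 0. ]
[45 -3 28] [0.  6.5 0. ]
[42 -3 33] [0.  6.5 0. ]
[38 -3 38] [0.  6.5 0. ]invalid input at $[0]: expected keys dx, dy, dz, rx, ry, rz, hand
```

All keys are needed in each row; the call was refused, so nothing moved.

```bash
python3 -m jog '[{"dx":22,"dy":-6,"dz":-28,"rx":0,"ry":4.3,"rz":0,"hand":0},{"dx":24,"dy":-6,"dz":-26,"rx":0,"ry":4.3,"rz":0,"hand":0},{"dx":26,"dy":-6,"dz":-25,"rx":0,"ry":4.3,"rz":0,"hand":0},{"dx":27,"dy":-6,"dz":-23,"rx":0,"ry":4.3,"rz":0,"hand":0},{"dx":29,"dy":-6,"dz":-20,"rx":0,"ry":4.3,"rz":0,"hand":0},{"dx":31,"dy":-6,"dz":-18,"rx":0,"ry":4.3,"rz":0,"hand":0},{"dx":32,"dy":-6,"dz":-16,"rx":0,"ry":4.3,"rz":0,"hand":0},{"dx":33,"dy":-6,"dz":-13,"rx":0,"ry":4.3,"rz":0,"hand":0}]'; python3 plan.py .415 -.339 .30 16
```

```text
time_s: 0.77
tool_pos: [0.2956, 0.2101, 0.2958]
ee_rot: [-1.42, 0.831, -0.83]
ft_force: [0.9, 0.6, 0.6]
grip_width: -0.001
t 0.7667 p [0.2956 0.2101 0.2958] q [ 0.62 -0.32 -0.11  1.79 -0.    1.69] F [0.9 0.6 0.6] err [ 0.1194 -0.5491  0.0042] [ 0.4 68.2  0.7] grip -0.0009382723622012493
[ 34   0 -10] [0.  4.3 0. ]
[34  0 -8] [0.  4.3 0. ]
[35  0 -5] [0.  4.3 0. ]
[35  0 -2] [0.  4.3 0. ]
[35  0  0] [0.  4.3 0. ]
[35  0  3] [0.  4.3 0. ]
[35  0  5] [0.  4.3 0. ]
[34  0  8] [0.  4.3 0. ]
[34  0 11] [0.  4.3 0. ]
[33  0 13] [0.  4.3 0. ]
[32  0 15] [0.  4.3 0. ]
[30  0 18] [0.  4.3 0. ]
[29  0 20] [0.  4.3 0. ]
[27  0 22] [0.  4.3 0. ]
[26  0 24] [0.  4.3 0. ]
[24  0 26] [0.  4.3 0. ]
```

```bash
python3 -m jog '[{"dx":34,"dy":0,"dz":-10,"rx":0,"ry":4.3,"rz":0,"hand":0},{"dx":34,"dy":0,"dz":-8,"rx":0,"ry":4.3,"rz":0,"hand":0},{"dx":35,"dy":0,"dz":-5,"rx":0,"ry":4.3,"rz":0,"hand":0},{"dx":35,"dy":0,"dz":-2,"rx":0,"ry":4.3,"rz":0,"hand":0},{"dx":35,"dy":0,"dz":0,"rx":0,"ry":4.3,"rz":0,"hand":0},{"dx":35,"dy":0,"dz":3,"rx":0,"ry":4.3,"rz":0,"hand":0},{"dx":35,"dy":0,"dz":5,"rx":0,"ry":4.3,"rz":0,"hand":0},{"dx":34,"dy":0,"dz":8,"rx":0,"ry":4.3,"rz":0,"hand":0}]' && python3 plan.py .415 -.339 .28 8
```

```text
time_s: 1.43
tool_pos: [0.349, -0.0791, 0.2992]
ee_rot: [-1.158, 1.296, -1.305]
ft_force: [1.1, 1.1, -0.5]
grip_width: -0.001
t 1.4333 p [ 0.349  -0.0791  0.2992] q [-0.22 -0.34 -0.12  1.8  -0.01  1.48] F [ 1.1  1.1 -0.5] err [ 0.066  -0.2599 -0.0192] [-0.  32.2  0.6] grip -0.0013821116401385245
[31  3 12] [-0.   4.   0.1]
[30  3 14] [-0.   4.   0.1]
[29  3 16] [-0.   4.   0.1]
[28  3 18] [-0.   4.   0.1]
[27  3 20] [-0.   4.   0.1]
[25  2 22] [-0.   4.   0.1]
[24  2 24] [-0.   4.   0.1]
[22  2 25] [-0.   4.   0.1]
```

```bash
python3 -m jog '[{"dx":31,"dy":3,"dz":12,"rx":0,"ry":4,"rz":0,"hand":0},{"dx":30,"dy":3,"dz":14,"rx":0,"ry":4,"rz":0,"hand":0},{"dx":29,"dy":3,"dz":16,"rx":0,"ry":4,"rz":0,"hand":0},{"dx":28,"dy":3,"dz":18,"rx":0,"ry":4,"rz":0,"hand":0},{"dx":27,"dy":3,"dz":20,"rx":0,"ry":4,"rz":0,"hand":0},{"dx":25,"dy":2,"dz":22,"rx":0,"ry":4,"rz":0,"hand":0},{"dx":24,"dy":2,"dz":24,"rx":0,"ry":4,"rz":0,"hand":0},{"dx":22,"dy":2,"dz":25,"rx":0,"ry":4,"rz":0,"hand":0}]' && python3 plan.py .415 -.339 .093 8; python3 - <<'E'
from h import *
o=telemetry.get_obs();cv2.imwrite("pics/w1.png",cams.capture("wrist")[:,:,::-1])
np.save("w1.npy",np.r_[o['tool_pos'],o['ee_rot']])
E
```

```text
time_s: 2.1
tool_pos: [0.4071, -0.3551, 0.2784]
ee_rot: [-0.788, 1.709, -1.722]
ft_force: [1.2, -0.3, 0.4]
grip_width: 0.003
t 2.1 p [ 0.4071 -0.3551  0.2784] q [-0.71  0.07  0.21  1.7  -0.01  1.57] F [ 1.2 -0.3  0.4] err [ 0.0079  0.0161 -0.1854] [-0.2 -1.7  0.5] grip 0.003062548343079172
[-2 23 -1] [-0.  -0.2  0.1]
[-2 23 -1] [-0.  -0.2  0.1]
[-2 23 -1] [-0.  -0.2  0.1]
[-2 23 -1] [-0.  -0.2  0.1]
[-2 23 -1] [-0.  -0.2  0.1]
[-2 23 -1] [-0.  -0.2  0.1]
[-2 23 -1] [-0.  -0.2  0.1]
[-2 23 -1] [-0.  -0.2  0.1]
```

View pics/w1.png

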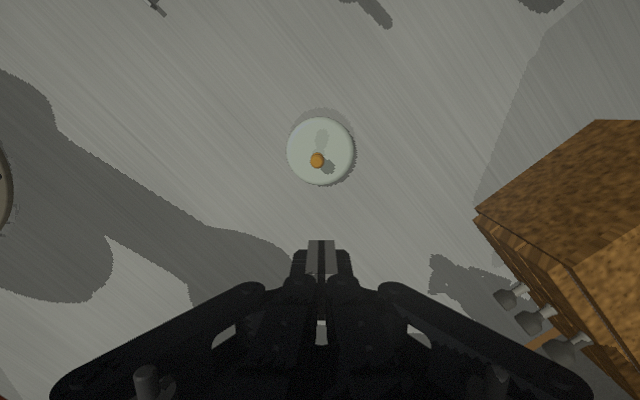

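The wrist view shows the shut fingers (tips ≈321,240) and the knob cap on the lid at (316.5,160). The cork box is well off to the right.

```bash
python3 - <<'E'
from h import *
v=np.load("w1.npy");o=dict(tool_pos=v[:3],ee_rot=v[3:])
r=ray("wrist",(316.5,159.5),o);print(atz(r,.037),tri(r,ray("top",(464,275.2))),tri(r,ray("scene",(195.5,280))))
for uv in[(478,210),(600,122),(320,241)]:print(uv,[atz(ray("wrist",uv,o),z).round(3) for z in(.0,.1,.256)])
E
python3 plan.py .415 -.339 .093 8|head -3
```

```text
[ 0.4148907  -0.33862492  0.037     ] [ 0.41363831 -0.33968279  0.0339293 ] [ 0.41550215 -0.33761203  0.03237344]
(478, 210) [array([ 0.537, -0.547,  0.   ]), array([ 0.516, -0.486,  0.1  ]), array([ 0.483, -0.389,  0.256])]
(600, 122) [array([ 0.722, -0.548,  0.   ]), array([ 0.654, -0.486,  0.1  ]), array([ 0.549, -0.389,  0.256])]
(320, 241) [array([ 0.336, -0.436,  0.   ]), array([ 0.365, -0.402,  0.1  ]), array([ 0.411, -0.349,  0.256])]
t 2.15 p [ 0.4078 -0.3596  0.2758] q [-0.72  0.08  0.21  1.7  -0.01  1.58] F [-5.2  1.7 -5. ] err [ 0.0072  0.0206 -0.1828] [-0.1 -2.2  0.6] grip -0.0020792459278475743
[-3 23 -1] [-0.  -0.3  0.1]
[-3 23 -1] [-0.  -0.3  0.1]
```

The wrist ray at z=0.037 gives (0.415,-0.339), which agrees. I'll centre and descend in two stages.

```bash
python3 -m jog '[{"dx":-10,"dy":10,"dz":-4,"rx":0,"ry":-1,"rz":0,"hand":0},{"dx":-8,"dy":18,"dz":-3,"rx":0,"ry":-1,"rz":0,"hand":0},{"dx":-2,"dy":22,"dz":0,"rx":0,"ry":0,"rz":0,"hand":0},{"dx":0,"dy":22,"dz":0,"rx":0,"ry":0,"rz":0.5,"hand":0},{"dx":0,"dy":22,"dz":0,"rx":0,"ry":0,"rz":0,"hand":0},{"dx":0,"dy":20,"dz":0,"rx":0,"ry":0,"rz":0,"hand":0},{"dx":0,"dy":14,"dz":0,"rx":0,"ry":0,"rz":0,"hand":0},{"dx":0,"dy":5,"dz":0,"rx":0,"ry":0,"rz":0,"hand":0}]' && python3 plan.py .415 -.339 .093 5
```

```text
time_s: 2.82
tool_pos: [0.4144, -0.3435, 0.1322]
ee_rot: [-0.801, 1.703, -1.696]
ft_force: [-0.0, -0.1, -0.4]
grip_width: -0.002
t 2.8167 p [ 0.4144 -0.3435  0.1322] q [-0.69  0.05 -0.1   1.43 -0.    1.57] F [-0.  -0.1 -0.4] err [ 0.0006  0.0045 -0.0392] [ 0.3 -0.5  0.1] grip -0.0022087743702409045
[-1  8  0] [ 0.1 -0.1  0. ]
[-1  8  0] [ 0.1 -0.1  0. ]
[-1  8  0] [ 0.1 -0.1  0. ]
[-1  8  0] [ 0.1 -0.1  0. ]
[-1  8  0] [ 0.1 -0.1  0. ]
```

```bash
python3 -m jog '[{"dx":-1,"dy":6,"dz":0,"rx":0,"ry":0,"rz":0,"hand":0},{"dx":-1,"dy":7,"dz":0,"rx":0,"ry":0,"rz":0,"hand":0},{"dx":-1,"dy":7,"dz":0,"rx":0,"ry":0,"rz":0,"hand":0},{"dx":-1,"dy":7,"dz":0,"rx":0,"ry":0,"rz":0,"hand":0},{"dx":0,"dy":6,"dz":0,"rx":0,"ry":0,"rz":0,"hand":0},{"dx":0,"dy":4,"dz":0,"rx":0,"ry":0,"rz":0,"hand":0},{"dx":0,"dy":1,"dz":0,"rx":0,"ry":0,"rz":0,"hand":0},{"dx":0,"dy":0,"dz":0,"rx":0,"ry":0,"rz":0,"hand":0}]' && python3 plan.py .415 -.339 .093 1; python3 - <<'E'
from h import *
a=cams.capture("scene")[:,:,::-1];b=cams.capture("wrist")[:,:,::-1]
c=cv2.resize(a[190:340,110:310],None,fx=2.6,fy=2.6,interpolation=cv2.INTER_CUBIC)[:390]
cv2.imwrite("pics/k.png",np.hstack([c,cv2.resize(b[100:400,200:420],(280,390))]))
E
```

```text
time_s: 3.48
tool_pos: [0.4175, -0.34, 0.0916]
ee_rot: [-0.801, 1.702, -1.696]
ft_force: [0.5, 0.3, 0.5]
grip_width: 0.001
t 3.4833 p [ 0.4175 -0.34    0.0916] q [-0.68  0.06 -0.16  1.35 -0.    1.58] F [0.5 0.3 0.5] err [-0.0025  0.001   0.0014] [ 0.2 -0.4  0.1] grip 0.0011869331922650178
[ 1 -1 -3] [ 0.2 -0.4  0.1]
```

View pics/k.png

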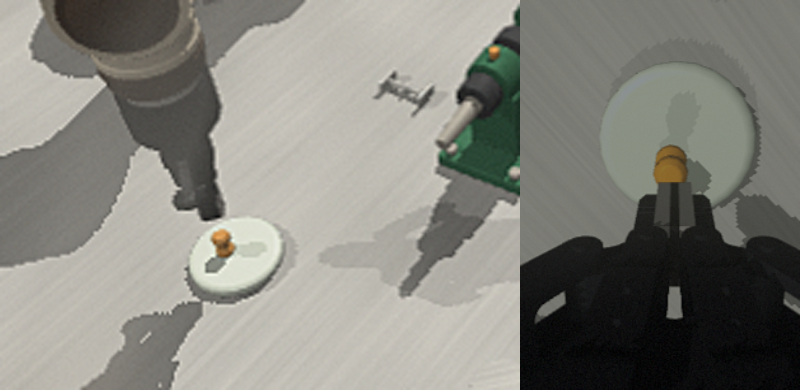

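The fingertips stand right over the knob cap, with a gap of about 1–1.5 knob heights. I'll dwell here.

```bash
python3 -m jog '[{"dx":0,"dy":0,"dz":-2,"rx":0,"ry":0,"rz":0,"hand":0},{"dx":0,"dy":0,"dz":0,"rx":0,"ry":0,"rz":0,"hand":0},{"dx":0,"dy":0,"dz":0,"rx":0,"ry":0,"rz":0,"hand":0},{"dx":0,"dy":0,"dz":0,"rx":0,"ry":0,"rz":0,"hand":0},{"dx":0,"dy":0,"dz":0,"rx":0,"ry":0,"rz":0,"hand":0},{"dx":0,"dy":0,"dz":0,"rx":0,"ry":0,"rz":0,"hand":0},{"dx":0,"dy":0,"dz":0,"rx":0,"ry":0,"rz":0,"hand":0},{"dx":0,"dy":0,"dz":0,"rx":0,"ry":0,"rz":0,"hand":0}]'
python3 -m jog '[{"dx":0,"dy":0,"dz":0,"rx":0,"ry":0,"rz":0,"hand":0},{"dx":0,"dy":0,"dz":0,"rx":0,"ry":0,"rz":0,"hand":0},{"dx":0,"dy":0,"dz":0,"rx":0,"ry":0,"rz":0,"hand":0},{"dx":0,"dy":0,"dz":0,"rx":0,"ry":0,"rz":0,"hand":0},{"dx":0,"dy":0,"dz":0,"rx":0,"ry":0,"rz":0,"hand":0},{"dx":0,"dy":0,"dz":0,"rx":0,"ry":0,"rz":0,"hand":0},{"dx":0,"dy":0,"dz":0,"rx":0,"ry":0,"rz":0,"hand":0},{"dx":0,"dy":0,"dz":0,"rx":0,"ry":0,"rz":0,"hand":0}]'
python3 -m jog '[{"dx":0,"dy":0,"dz":0,"rx":0,"ry":0,"rz":0,"hand":0},{"dx":0,"dy":0,"dz":0,"rx":0,"ry":0,"rz":0,"hand":0},{"dx":0,"dy":0,"dz":0,"rx":0,"ry":0,"rz":0,"hand":0},{"dx":0,"dy":0,"dz":0,"rx":0,"ry":0,"rz":0,"hand":0},{"dx":0,"dy":0,"dz":0,"rx":0,"ry":0,"rz":0,"hand":0},{"dx":0,"dy":0,"dz":0,"rx":0,"ry":0,"rz":0,"hand":0},{"dx":0,"dy":0,"dz":0,"rx":0,"ry":0,"rz":0,"hand":0},{"dx":0,"dy":0,"dz":0,"rx":0,"ry":0,"rz":0,"hand":0}]'
python3 -m jog '[{"dx":0,"dy":0,"dz":0,"rx":0,"ry":0,"rz":0,"hand":0},{"dx":0,"dy":-15,"dz":0,"rx":0,"ry":0,"rz":0,"hand":0},{"dx":0,"dy":-30,"dz":0,"rx":0,"ry":0,"rz":0,"hand":0},{"dx":0,"dy":-35,"dz":0,"rx":0,"ry":0,"rz":0,"hand":0},{"dx":0,"dy":-35,"dz":0,"rx":0,"ry":0,"rz":0,"hand":0},{"dx":0,"dy":-35,"dz":0,"rx":0,"ry":0,"rz":0,"hand":0},{"dx":0,"dy":-25,"dz":0,"rx":0,"ry":0,"rz":0,"hand":0},{"dx":0,"dy":-10,"dz":0,"rx":0,"ry":0,"rz":0,"hand":0}]'
python3 plan.py .565 -.173 .28 8
```

```text
time_s: 4.25
tool_pos: [0.4164, -0.3393, 0.0937]
ee_rot: [-0.799, 1.699, -1.699]
ft_force: [0.2, -0.8, 0.5]
grip_width: -0.002
time_s: 4.92
tool_pos: [0.4164, -0.3392, 0.0935]
ee_rot: [-0.799, 1.7, -1.698]
ft_force: [0.4, 0.3, 0.2]
grip_width: -0.0
time_s: 5.58
tool_pos: [0.4164, -0.3392, 0.0935]
ee_rot: [-0.799, 1.7, -1.698]
ft_force: [-0.3, -0.5, 0.6]
grip_width: 0.001
time_s: 6.25
tool_pos: [0.4146, -0.3375, 0.2817]
ee_rot: [-0.804, 1.709, -1.692]
ft_force: [0.8, -0.2, -0.5]
grip_width: 0.001
t 6.25 p [ 0.4146 -0.3375  0.2817] q [-0.68  0.07  0.22  1.72 -0.    1.58] F [ 0.8 -0.2 -0.5] err [ 0.1504  0.1645 -0.0017] [  0.6 -22.7  -0. ] grip 0.0005205527217819459
[-28   0   1] [ 0.1 -2.8 -0. ]
[-28   0   3] [ 0.1 -2.8 -0. ]
[-28   0   4] [ 0.1 -2.8 -0. ]
[-27   0   5] [ 0.1 -2.8 -0. ]
[-27   0   7] [ 0.1 -2.8 -0. ]
[-27   0   8] [ 0.1 -2.8 -0. ]
[-26   0   9] [ 0.1 -2.8 -0. ]
[-26   0  11] [ 0.1 -2.8 -0. ]
```

```bash
python3 -m jog '[{"dx":-28,"dy":0,"dz":1,"rx":0,"ry":-2.8,"rz":0,"hand":0},{"dx":-28,"dy":0,"dz":3,"rx":0,"ry":-2.8,"rz":0,"hand":0},{"dx":-28,"dy":0,"dz":4,"rx":0,"ry":-2.8,"rz":0,"hand":0},{"dx":-27,"dy":0,"dz":5,"rx":0,"ry":-2.8,"rz":0,"hand":0},{"dx":-27,"dy":0,"dz":7,"rx":0,"ry":-2.8,"rz":0,"hand":0},{"dx":-27,"dy":0,"dz":8,"rx":0,"ry":-2.8,"rz":0,"hand":0},{"dx":-20,"dy":0,"dz":9,"rx":0,"ry":-2.8,"rz":0,"hand":0},{"dx":-8,"dy":0,"dz":5,"rx":0,"ry":-1.5,"rz":0,"hand":0}]'
python3 plan.py .565 -.173 .171 6; python3 - <<'E'
from h import *
o=telemetry.get_obs();cv2.imwrite("pics/w2.png",cams.capture("wrist")[:,:,::-1])
np.save("w2.npy",np.r_[o['tool_pos'],o['ee_rot']])
E
```

```text
time_s: 6.92
tool_pos: [0.5561, -0.1887, 0.2877]
ee_rot: [-1.045, 1.437, -1.437]
ft_force: [0.7, -0.3, -0.2]
grip_width: 0.0
t 6.9167 p [ 0.5561 -0.1887  0.2877] q [-0.33  0.2   0.37  1.74 -0.    1.56] F [ 0.7 -0.3 -0.2] err [ 0.0089  0.0157 -0.1167] [ 0. -1.  0.] grip 0.00022984125373107898
[-3 19  1] [ 0.  -0.2  0. ]
[-3 19  1] [ 0.  -0.2  0. ]
[-3 19  1] [ 0.  -0.2  0. ]
[-3 19  1] [ 0.  -0.2  0. ]
[-3 19  1] [ 0.  -0.2  0. ]
[-3 19  1] [ 0.  -0.2  0. ]
```

View pics/w2.png

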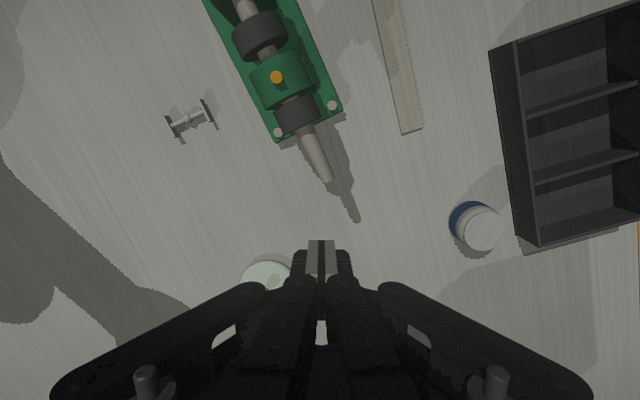

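The arbor tip shows at about (327,182), and the axis at the chuck face at about (304,130).

```bash
python3 - <<'E'
from h import *
v=np.load("w2.npy");o=dict(tool_pos=v[:3],ee_rot=v[3:])
a=atz(ray("wrist",(327,182),o),.112);b=atz(ray("wrist",(304,130),o),.117);print(a,b);d=b-a;d[2]=0;print(np.linalg.norm(d),a+d/np.linalg.norm(d)*.008)
E
python3 plan.py .566 -.173 .171 6|head -2
```

```text
[ 0.56309731 -0.18487642  0.112     ] [ 0.55782041 -0.12840749  0.117     ]
0.05671495482079536 [ 0.56235297 -0.17691113  0.112     ]
t 6.9667 p [ 0.5566 -0.1884  0.2875] q [-0.33  0.2   0.37  1.74 -0.    1.56] F [0.2 0.9 0.3] err [ 0.0094  0.0154 -0.1165] [ 0.  -0.9  0. ] grip -4.746229825570131e-06
[-3 19  1] [ 0.  -0.2  0. ]
```

```bash
python3 -m jog '[{"dx":-7,"dy":5,"dz":1,"rx":0,"ry":-1,"rz":0,"hand":0},{"dx":-6,"dy":15,"dz":1,"rx":0,"ry":0,"rz":0,"hand":0},{"dx":-2,"dy":20,"dz":1,"rx":0,"ry":0,"rz":0,"hand":0},{"dx":0,"dy":20,"dz":0,"rx":0,"ry":0,"rz":0,"hand":0},{"dx":0,"dy":16,"dz":0,"rx":0,"ry":0,"rz":0,"hand":0},{"dx":0,"dy":12,"dz":0,"rx":0,"ry":0,"rz":0,"hand":0},{"dx":0,"dy":8,"dz":0,"rx":0,"ry":0,"rz":0,"hand":0},{"dx":0,"dy":4,"dz":0,"rx":0,"ry":0,"rz":0,"hand":0}]'
python3 plan.py .564 -.175 .171 5
```

```text
time_s: 7.63
tool_pos: [0.562, -0.177, 0.1824]
ee_rot: [-1.054, 1.424, -1.427]
ft_force: [0.5, -0.2, 1.0]
grip_width: 0.001
t 7.6333 p [ 0.562  -0.177   0.1824] q [-0.3   0.17  0.13  1.53 -0.    1.56] F [ 0.5 -0.2  1. ] err [ 0.002   0.002  -0.0114] [-0.   0.2  0.1] grip 0.0007659566221705292
[0 2 0] [-0.  0.  0.]
[0 2 0] [-0.  0.  0.]
[0 2 0] [-0.  0.  0.]
[0 2 0] [-0.  0.  0.]
[0 2 0] [-0.  0.  0.]
```

```bash
python3 -m jog '[{"dx":-1,"dy":2,"dz":1,"rx":0,"ry":0,"rz":0,"hand":0},{"dx":-1,"dy":2,"dz":0,"rx":0,"ry":0,"rz":0,"hand":0},{"dx":0,"dy":2,"dz":0,"rx":0,"ry":0,"rz":0,"hand":0},{"dx":0,"dy":2,"dz":0,"rx":0,"ry":0,"rz":0,"hand":0},{"dx":0,"dy":1,"dz":0,"rx":0,"ry":0,"rz":0,"hand":0},{"dx":0,"dy":0,"dz":0,"rx":0,"ry":0,"rz":0,"hand":0},{"dx":0,"dy":0,"dz":0,"rx":0,"ry":0,"rz":0,"hand":0},{"dx":0,"dy":0,"dz":0,"rx":0,"ry":0,"rz":0,"hand":0}]'
python3 plan.py .564 -.175 .171 1; python3 - <<'E'
from h import *
a=cams.capture("scene")[:,:,::-1];b=cams.capture("wrist")[:,:,::-1]
c=cv2.resize(a[120:270,210:410],None,fx=2.6,fy=2.6,interpolation=cv2.INTER_CUBIC)[:390]
cv2.imwrite("pics/a.png",np.hstack([c,cv2.resize(b[100:400,200:420],(280,390))]))
E
```

```text
time_s: 8.3
tool_pos: [0.5639, -0.1764, 0.1748]
ee_rot: [-1.051, 1.423, -1.43]
ft_force: [0.3, 1.1, 0.3]
grip_width: -0.001
t 8.3 p [ 0.5639 -0.1764  0.1748] q [-0.3   0.17  0.11  1.51 -0.    1.57] F [0.3 1.1 0.3] err [ 0.0001  0.0014 -0.0038] [-0.2  0.1  0.1] grip -0.0010656991711428586
[-1  4  0] [-0.2  0.1  0.1]
```

View pics/a.png

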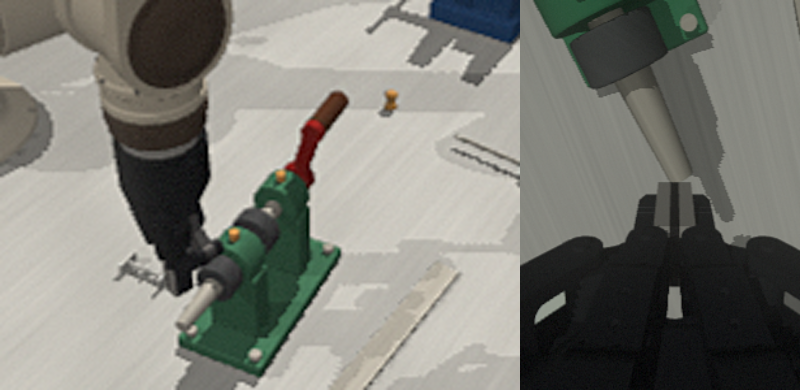

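The fingertip in the scene view (≈279,230) sits about 14 px above the arbor tip (281,244). That matches a point about 4 cm directly above the axis. I'll dwell, then rise.

```bash
python3 -m jog '[{"dx":-1,"dy":3,"dz":0,"rx":0,"ry":0,"rz":0,"hand":0},{"dx":0,"dy":0,"dz":0,"rx":0,"ry":0,"rz":0,"hand":0},{"dx":0,"dy":0,"dz":0,"rx":0,"ry":0,"rz":0,"hand":0},{"dx":0,"dy":0,"dz":0,"rx":0,"ry":0,"rz":0,"hand":0},{"dx":0,"dy":0,"dz":0,"rx":0,"ry":0,"rz":0,"hand":0},{"dx":0,"dy":0,"dz":0,"rx":0,"ry":0,"rz":0,"hand":0},{"dx":0,"dy":0,"dz":0,"rx":0,"ry":0,"rz":0,"hand":0},{"dx":0,"dy":0,"dz":0,"rx":0,"ry":0,"rz":0,"hand":0}]'
python3 -m jog '[{"dx":0,"dy":0,"dz":0,"rx":0,"ry":0,"rz":0,"hand":0},{"dx":0,"dy":0,"dz":0,"rx":0,"ry":0,"rz":0,"hand":0},{"dx":0,"dy":0,"dz":0,"rx":0,"ry":0,"rz":0,"hand":0},{"dx":0,"dy":0,"dz":0,"rx":0,"ry":0,"rz":0,"hand":0},{"dx":0,"dy":0,"dz":0,"rx":0,"ry":0,"rz":0,"hand":0},{"dx":0,"dy":0,"dz":0,"rx":0,"ry":0,"rz":0,"hand":0},{"dx":0,"dy":0,"dz":0,"rx":0,"ry":0,"rz":0,"hand":0},{"dx":0,"dy":0,"dz":0,"rx":0,"ry":0,"rz":0,"hand":0}]'
python3 -m jog '[{"dx":0,"dy":0,"dz":0,"rx":0,"ry":0,"rz":0,"hand":0},{"dx":0,"dy":0,"dz":0,"rx":0,"ry":0,"rz":0,"hand":0},{"dx":0,"dy":0,"dz":0,"rx":0,"ry":0,"rz":0,"hand":0},{"dx":0,"dy":0,"dz":0,"rx":0,"ry":0,"rz":0,"hand":0},{"dx":0,"dy":0,"dz":0,"rx":0,"ry":0,"rz":0,"hand":0},{"dx":0,"dy":0,"dz":0,"rx":0,"ry":0,"rz":0,"hand":0},{"dx":0,"dy":0,"dz":0,"rx":0,"ry":0,"rz":0,"hand":0},{"dx":0,"dy":0,"dz":0,"rx":0,"ry":0,"rz":0,"hand":0}]'
python3 -m jog '[{"dx":0,"dy":-10,"dz":0,"rx":0,"ry":0,"rz":0,"hand":0},{"dx":0,"dy":-20,"dz":0,"rx":0,"ry":0,"rz":0,"hand":0},{"dx":0,"dy":-30,"dz":0,"rx":0,"ry":0,"rz":0,"hand":0},{"dx":0,"dy":-30,"dz":0,"rx":0,"ry":0,"rz":0,"hand":0},{"dx":0,"dy":-30,"dz":0,"rx":0,"ry":0,"rz":0,"hand":0},{"dx":0,"dy":-20,"dz":0,"rx":0,"ry":0,"rz":0,"hand":0},{"dx":0,"dy":-10,"dz":0,"rx":0,"ry":0,"rz":0,"hand":0},{"dx":0,"dy":0,"dz":0,"rx":0,"ry":0,"rz":0,"hand":0}]'
python3 plan.py .549 .075 .33 8
```

```text
time_s: 9.07
tool_pos: [0.5643, -0.1753, 0.1716]
ee_rot: [-1.051, 1.423, -1.43]
ft_force: [0.0, 0.2, 0.5]
grip_width: 0.001
time_s: 9.73
tool_pos: [0.5643, -0.1753, 0.1717]
ee_rot: [-1.051, 1.423, -1.43]
ft_force: [-0.9, 0.7, 0.1]
grip_width: -0.002
time_s: 10.4
tool_pos: [0.5643, -0.1753, 0.1717]
ee_rot: [-1.051, 1.423, -1.43]
ft_force: [-0.2, -0.2, 0.4]
grip_width: 0.001
time_s: 11.07
tool_pos: [0.5618, -0.1743, 0.3319]
ee_rot: [-1.051, 1.423, -1.429]
ft_force: [0.2, -0.8, -0.2]
grip_width: -0.001
t 11.0667 p [ 0.5618 -0.1743  0.3319] q [-0.3   0.23  0.49  1.83 -0.    1.57] F [ 0.2 -0.8 -0.2] err [-0.0128  0.2493 -0.0019] [ -0.2 -25.    0.1] grip -0.0008078771255686682
[-29   0 -11] [-0.  -3.1  0. ]
[-30   0  -9] [-0.  -3.1  0. ]
[-30   0  -7] [-0.  -3.1  0. ]
[-31   0  -6] [-0.  -3.1  0. ]
[-31   0  -4] [-0.  -3.1  0. ]
[-31   0  -2] [-0.  -3.1  0. ]
[-31   0  -1] [-0.  -3.1  0. ]
[-31   0   1] [-0.  -3.1  0. ]
```

```bash
python3 -m jog '[{"dx":-29,"dy":0,"dz":-11,"rx":0,"ry":-3.1,"rz":0,"hand":0},{"dx":-30,"dy":0,"dz":-9,"rx":0,"ry":-3.1,"rz":0,"hand":0},{"dx":-30,"dy":0,"dz":-7,"rx":0,"ry":-3.1,"rz":0,"hand":0},{"dx":-31,"dy":0,"dz":-6,"rx":0,"ry":-3.1,"rz":0,"hand":0},{"dx":-31,"dy":0,"dz":-4,"rx":0,"ry":-3.1,"rz":0,"hand":0},{"dx":-31,"dy":0,"dz":-2,"rx":0,"ry":-3.1,"rz":0,"hand":0},{"dx":-20,"dy":0,"dz":-1,"rx":0,"ry":-3.1,"rz":0,"hand":0},{"dx":-5,"dy":0,"dz":0,"rx":0,"ry":-1,"rz":0,"hand":0}]'
python3 plan.py .549 .1 .24 6; python3 - <<'E'
from h import *
o=telemetry.get_obs();cv2.imwrite("pics/w3.png",cams.capture("wrist")[:,:,::-1])
np.save("w3.npy",np.r_[o['tool_pos'],o['ee_rot']])
E
```

```text
time_s: 11.73
tool_pos: [0.5492, 0.0435, 0.329]
ee_rot: [-1.26, 1.126, -1.132]
ft_force: [-0.3, -0.6, -0.2]
grip_width: -0.001
t 11.7333 p [0.5492 0.0435 0.329 ] q [ 0.08  0.13  0.38  1.81 -0.    1.54] F [-0.3 -0.6 -0.2] err [-0.0002  0.0565 -0.089 ] [-0.1 -4.1  0.2] grip -0.0009426677205316658
[-9 15  1] [-0.  -0.7  0. ]
[-9 15  1] [-0.  -0.7  0. ]
[-9 15  1] [-0.  -0.7  0. ]
[-9 15  1] [-0.  -0.7  0. ]
[-9 15  1] [-0.  -0.7  0. ]
[-9 15  2] [-0.  -0.7  0. ]
```

View pics/w3.png

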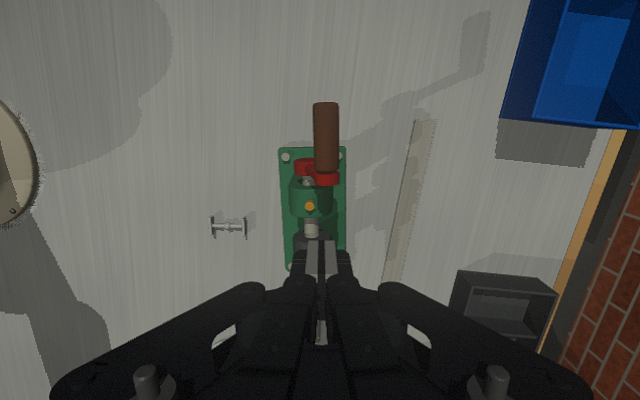

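The handle spans (326,104) to (327,171), with its middle at about (326.5,137).

```bash
python3 - <<'E'
from h import *
v=np.load("w3.npy");o=dict(tool_pos=v[:3],ee_rot=v[3:])
for uv in[(326,104),(326.5,137),(327,171)]:print(atz(ray("wrist",uv,o),.182))
r=ray("wrist",(326.5,137),o);print(tri(r,ray("top",(276.3,215.3))),tri(r,ray("scene",(337.2,162.4))))
E
python3 plan.py .550 .101 .24 8
```

```text
[0.54404291 0.12403828 0.182     ]
[0.5476252 0.0964909 0.182    ]
[0.55154364 0.06624579 0.182     ]
[0.54719483 0.09671513 0.17627684] [0.55050004 0.09800203 0.17885333]
t 11.7833 p [0.5493 0.0433 0.329 ] q [ 0.08  0.13  0.38  1.81 -0.    1.54] F [-0.2  0.6 -0.1] err [ 0.0007  0.0577 -0.089 ] [-0.1 -4.2  0.2] grip 0.0037467741189947516
[-7 11  1] [-0.  -0.5  0. ]
[-7 11  1] [-0.  -0.5  0. ]
[-7 11  1] [-0.  -0.5  0. ]
[-7 11  1] [-0.  -0.5  0. ]
[-7 11  1] [-0.  -0.5  0. ]
[-7 11  1] [-0.  -0.5  0. ]
[-7 11  1] [-0.  -0.5  0. ]
[-7 11  1] [-0.  -0.5  0. ]
```

```bash
python3 -m jog '[{"dx":-10,"dy":0,"dz":1,"rx":0,"ry":-0.5,"rz":0,"hand":0},{"dx":-14,"dy":0,"dz":1,"rx":0,"ry":-0.8,"rz":0,"hand":0},{"dx":-14,"dy":5,"dz":1,"rx":0,"ry":-0.8,"rz":0,"hand":0},{"dx":-10,"dy":12,"dz":1,"rx":0,"ry":-0.8,"rz":0,"hand":0},{"dx":-5,"dy":18,"dz":1,"rx":0,"ry":-0.5,"rz":0,"hand":0},{"dx":-1,"dy":18,"dz":1,"rx":0,"ry":-0.5,"rz":0,"hand":0},{"dx":0,"dy":12,"dz":0,"rx":0,"ry":0,"rz":0,"hand":0},{"dx":0,"dy":5,"dz":0,"rx":0,"ry":0,"rz":0,"hand":0}]'
python3 plan.py .549 .098 .24 5
```

```text
time_s: 12.45
tool_pos: [0.5491, 0.1017, 0.2547]
ee_rot: [-1.287, 1.076, -1.083]
ft_force: [0.6, -0.3, -0.1]
grip_width: 0.0
t 12.45 p [0.5491 0.1017 0.2547] q [ 0.18  0.11  0.2   1.66 -0.    1.58] F [ 0.6 -0.3 -0.1] err [-0.0001 -0.0037 -0.0147] [-0.1 -0.1  0.2] grip 3.4900733248639006e-05
[1 3 0] [-0. -0.  0.]
[1 3 0] [-0. -0.  0.]
[1 3 0] [-0. -0.  0.]
[1 3 0] [-0. -0.  0.]
[1 3 0] [-0. -0.  0.]
```

```bash
python3 -m jog '[{"dx":1,"dy":3,"dz":0,"rx":0,"ry":0,"rz":0,"hand":0},{"dx":1,"dy":4,"dz":0,"rx":0,"ry":0,"rz":0,"hand":0},{"dx":1,"dy":4,"dz":0,"rx":0,"ry":0,"rz":0,"hand":0},{"dx":1,"dy":3,"dz":0,"rx":0,"ry":0,"rz":0,"hand":0},{"dx":0,"dy":2,"dz":0,"rx":0,"ry":0,"rz":0,"hand":0},{"dx":0,"dy":0,"dz":0,"rx":0,"ry":0,"rz":0,"hand":0},{"dx":0,"dy":0,"dz":0,"rx":0,"ry":0,"rz":0,"hand":0},{"dx":0,"dy":0,"dz":0,"rx":0,"ry":0,"rz":0,"hand":0}]'
python3 plan.py .549 .098 .24 1; python3 - <<'E'
from h import *
a=cams.capture("scene")[:,:,::-1];b=cams.capture("wrist")[:,:,::-1]
c=cv2.resize(a[70:220,240:440],None,fx=2.6,fy=2.6,interpolation=cv2.INTER_CUBIC)[:390]
cv2.imwrite("pics/c.png",np.hstack([c,cv2.resize(b[100:400,200:420],(280,390))]))
E
```

```text
time_s: 13.12
tool_pos: [0.5503, 0.0972, 0.2379]
ee_rot: [-1.286, 1.077, -1.085]
ft_force: [0.3, 0.2, -0.7]
grip_width: 0.002
t 13.1167 p [0.5503 0.0972 0.2379] q [ 0.18  0.1   0.16  1.63 -0.    1.57] F [ 0.3  0.2 -0.7] err [-0.0013  0.0008  0.0021] [-0.2 -0.2  0.2] grip 0.001510362691039324
[-1 -2 -1] [-0.2 -0.2  0.2]
```

View pics/c.png

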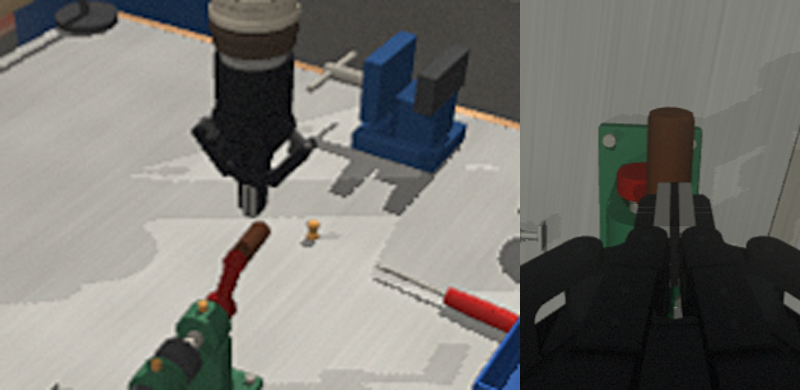

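The fingertips are over the middle of the handle with a clear gap of about 27 mm. I'll dwell, then rise.

```bash
python3 -m jog '[{"dx":0,"dy":0,"dz":0,"rx":0,"ry":0,"rz":0,"hand":0},{"dx":0,"dy":0,"dz":0,"rx":0,"ry":0,"rz":0,"hand":0},{"dx":0,"dy":0,"dz":0,"rx":0,"ry":0,"rz":0,"hand":0},{"dx":0,"dy":0,"dz":0,"rx":0,"ry":0,"rz":0,"hand":0},{"dx":0,"dy":0,"dz":0,"rx":0,"ry":0,"rz":0,"hand":0},{"dx":0,"dy":0,"dz":0,"rx":0,"ry":0,"rz":0,"hand":0},{"dx":0,"dy":0,"dz":0,"rx":0,"ry":0,"rz":0,"hand":0},{"dx":0,"dy":0,"dz":0,"rx":0,"ry":0,"rz":0,"hand":0}]'
python3 -m jog '[{"dx":0,"dy":0,"dz":0,"rx":0,"ry":0,"rz":0,"hand":0},{"dx":0,"dy":0,"dz":0,"rx":0,"ry":0,"rz":0,"hand":0},{"dx":0,"dy":0,"dz":0,"rx":0,"ry":0,"rz":0,"hand":0},{"dx":0,"dy":0,"dz":0,"rx":0,"ry":0,"rz":0,"hand":0},{"dx":0,"dy":0,"dz":0,"rx":0,"ry":0,"rz":0,"hand":0},{"dx":0,"dy":0,"dz":0,"rx":0,"ry":0,"rz":0,"hand":0},{"dx":0,"dy":0,"dz":0,"rx":0,"ry":0,"rz":0,"hand":0},{"dx":0,"dy":0,"dz":0,"rx":0,"ry":0,"rz":0,"hand":0}]'
python3 -m jog '[{"dx":0,"dy":0,"dz":0,"rx":0,"ry":0,"rz":0,"hand":0},{"dx":0,"dy":0,"dz":0,"rx":0,"ry":0,"rz":0,"hand":0},{"dx":0,"dy":0,"dz":0,"rx":0,"ry":0,"rz":0,"hand":0},{"dx":0,"dy":0,"dz":0,"rx":0,"ry":0,"rz":0,"hand":0},{"dx":0,"dy":0,"dz":0,"rx":0,"ry":0,"rz":0,"hand":0},{"dx":0,"dy":0,"dz":0,"rx":0,"ry":0,"rz":0,"hand":0},{"dx":0,"dy":0,"dz":0,"rx":0,"ry":0,"rz":0,"hand":0},{"dx":0,"dy":0,"dz":0,"rx":0,"ry":0,"rz":0,"hand":0}]'
python3 -m jog '[{"dx":0,"dy":-10,"dz":0,"rx":0,"ry":0,"rz":0,"hand":0},{"dx":0,"dy":-20,"dz":0,"rx":0,"ry":0,"rz":0,"hand":0},{"dx":0,"dy":-30,"dz":0,"rx":0,"ry":0,"rz":0,"hand":0},{"dx":0,"dy":-30,"dz":0,"rx":0,"ry":0,"rz":0,"hand":0},{"dx":0,"dy":-30,"dz":-5,"rx":0,"ry":0,"rz":0,"hand":0},{"dx":0,"dy":-30,"dz":-10,"rx":0,"ry":0,"rz":0,"hand":0},{"dx":0,"dy":-20,"dz":-10,"rx":0,"ry":0,"rz":0,"hand":0},{"dx":0,"dy":-8,"dz":-5,"rx":0,"ry":0,"rz":0,"hand":0}]'
python3 -m jog '[{"dx":0,"dy":0,"dz":0,"rx":0,"ry":0,"rz":0,"hand":0},{"dx":0,"dy":0,"dz":0,"rx":0,"ry":0,"rz":0,"hand":0},{"dx":0,"dy":0,"dz":0,"rx":0,"ry":0,"rz":0,"hand":0},{"dx":0,"dy":0,"dz":0,"rx":0,"ry":0,"rz":0,"hand":0},{"dx":0,"dy":0,"dz":0,"rx":0,"ry":0,"rz":0,"hand":0},{"dx":0,"dy":0,"dz":0,"rx":0,"ry":0,"rz":0,"hand":0},{"dx":0,"dy":0,"dz":0,"rx":0,"ry":0,"rz":0,"hand":0},{"dx":0,"dy":0,"dz":0,"rx":0,"ry":0,"rz":0,"hand":0}]'
python3 - <<'E'
from h import *
a=cams.capture("scene")[:,:,::-1];s=cv2.imread("pics/scene0.png")
d=cv2.absdiff(a,s).max(2)
for n,(u,v) in dict(knob=(196,283),spare=(360,158),arbor=(282,242),handle=(337,162)).items():print(n,d[v-6:v+7,u-6:u+7].max())
E
```

```text
time_s: 13.88
tool_pos: [0.5505, 0.0974, 0.2385]
ee_rot: [-1.285, 1.076, -1.085]
ft_force: [0.6, -0.3, -0.2]
grip_width: -0.003
time_s: 14.55
tool_pos: [0.5505, 0.0974, 0.2384]
ee_rot: [-1.285, 1.076, -1.085]
ft_force: [-0.6, 0.1, 0.2]
grip_width: 0.001
time_s: 15.22
tool_pos: [0.5505, 0.0974, 0.2384]
ee_rot: [-1.285, 1.076, -1.085]
ft_force: [-0.1, -0.2, 0.8]
grip_width: 0.001
time_s: 15.88
tool_pos: [0.5174, 0.0922, 0.4245]
ee_rot: [-1.289, 1.079, -1.083]
ft_force: [-0.6, -0.4, -0.1]
grip_width: -0.001
time_s: 16.55
tool_pos: [0.5181, 0.0924, 0.4214]
ee_rot: [-1.292, 1.082, -1.082]
ft_force: [0.8, -0.2, 0.1]
grip_width: 0.001
knob 6
spare 27
arbor 81
handle 9
```

```bash
python3 -c "
from rig import robot;print(robot.close_job())"
```

```text
the job is handed in; nothing more can be done
None
```

The shut fingertips pointed, in order, at the knob on the glass lid, the arbor's free end and the middle of the crank handle, with at least 2 s over each. I then raised the hand to a TCP height of 0.42 m and handed the job in at about 16.6 s. No verdict was reported.

**Pointing:** by my measurements the grasp point was about 53 mm above the knob top, 59 mm above the arbor axis and 59 mm above the handle centre. It was within a few millimetres horizontally each time. At the end the fingertips were about 21 cm above the handle, and the hand never went near the spare knob.

**Contact:** at every call's end while pointing or rising, the force on the tool read 1.1 N or less per axis, about the noise seen at the start. One reading, while the hand was still braking high above the lid with nothing near it, reached about 5 N per axis.

**Last check:** I compared the before and after scene pictures.
- **Knob and handle:** unchanged.
- **Spare knob and arbor:** the picture patches around them did change, by 27 and 81 grey levels. I put this down to the arm's moving shadow, since the rig is fixed and the hand stayed far from the spare knob, but I did not check further.
- **Other loose things:** I did not compare the lid, brace, straightedge, tin and screwdriver separately.

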